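# Ring the newly fitted handlebar bell

## Robot

A 6-joint arm with a two-finger parallel gripper is mounted at the origin on the work surface. World frame = base frame: x ahead of the robot, y to its left, z up, the work surface at z = 0. Lengths are in mm, angles in rad, forces in N, time in s.
With the tool pointing down it reaches from about 350 to 775 mm from the base axis. Payload 7.3 kg.
Tool frame: the origin (TCP) lies midway between the tips of the shut fingers; the grasp point (between the pads) lies 19 mm behind it; z points along the fingers, y is the line along which they close (so a half turn about z gives the same grasp; the last joint's range is limited). The gripper opens to 92 mm and grips with 3 to 60 N. Pads are 19 mm wide; open, the fingers measure 130 mm over their backs; the gripper's body (75 mm by 190 mm) begins 47 mm behind the grasp point.
Start: joints at [0.986, 0.342, 1.524, -0, 1.275, -0.146], TCP at [223.037, 475.289, 226.741] pointing down, gripper open.
Joint ranges: [-2.53, 2.53], [-0.77, 2.02], [0.04, 2.7], [-1, 4.14], [0.28, 2.66], [-3.11, 3.11]. Speed limits (rad/s): [2.57, 2.57, 3.14, 3.14, 3.14, 3.14].

## Interface

Orientations are given as [roll, pitch, yaw] about the fixed x, y, z axes, in that order (R = Rz(yaw) Ry(pitch) Rx(roll)).
In Python, from plant import get_obs, capture, camera_model, close_job, search_frame, regions_of, pinpoint gives the robot as it stands. The module is installed in compiled form; this text tells all that it offers.
- The arm moves only by the shell command python3 -m pendant 'ROWS'. ROWS is JSON, one flat list of numbers, 7 for each row, row after row: the shift along the tool's x, y, z in units of 30 mm (1.0 is 30 mm), then the turn, a rotation vector about the tool's x, y, z in units of 4 degrees (1.0 is 4 degrees), then the closure, from -1 (fully open) to 1 (shut), so that 0 is half open. In form: [dx, dy, dz, wx, wy, wz, gripper, dx, dy, dz, wx, wy, wz, gripper, ...]. A call has 1 to 12 rows; each row shifts and turns the commanded pose from where the row before left it, along the tool's axes as they then stand; what a row does not reach is not made up. A row lasts 1/10 s, in which the tool goes at most 50 mm and 8.59 degrees, less where a joint would pass 70% of its speed; a pose out of reach is approached as far as the arm can. A call with a number of a shift or a turn outside -1 to 1 is refused whole. A call with a gripper value outside its range is refused whole. The fingers move at their own pace and stop on an object; the grip force is fixed at half the most. Time passes only in rows, so rows that do not move let the fingers close. It gives the time, the measured TCP pose, the force, the opening and the grip force at its end, in the units of the state.
- get_obs(): the state, without advancing time (a new reading comes with each control period).
- capture(name): name is "scene" or "top" or "wrist"; returns the picture (480x640x3 uint8, red, green, blue); there is no depth.
- camera_model(name): a dict with "fov_y" (degrees; the focal length in pixels is half the picture's height over the tangent of half this angle, whatever the lens; pixels are square), "cx", "cy" (the principal point, pixels), "pose" (4x4, takes a point from camera to world coordinates). Camera axes: x right, y up, looking along -z (the intrinsics and any distortion apply to the point x, -y, -z); pixel columns grow to the right and rows downward; lengths in mm; the calibration is good to about 2 mm. A picture is of the moment at which its call begins: read the wrist's pose just before it. camera_model takes no time and is no camera call; for the wrist camera it gives the pose at the moment of the call.
- close_job(): hands the job in; it is judged then, once.
Trained networks look in the newest picture that a camera, given by its name, has taken for a name from the list of things; names that differ only in an ending like _2 or _b are one class to them, and where a whole thing is asked for, a point or a joint stands for the part that bears it (a point fixed in the world has none). Each returns a list of dicts, best first, with "score" (0 to 1); they miss things now and then, are a little off and sometimes report something else, mostly with a low value. They report only what shows in the picture. A call takes as long as a camera call.
- search_frame(camera, thing): "location" ([column, row] in pixels, amid what is visible of it).
- regions_of(camera, thing): "pixels" (480x640 bool, what is visible of it) and "location" ([column, row] in pixels, amid what is visible of it).
- pinpoint(camera, thing): "location" ([column, row] in pixels: a listed point, or the origin of a listed thing).
The state is a dict: "time": time; "joint_positions": joint angles; "dq": joint speeds; "tau": joint torques, N m; "tool_pos": TCP position; "tcp_rot": TCP orientation; "contact_force": force on the tool from outside, world axes, zero at the start; "moment": the same for the moment, N m; "grip_width": finger opening in mm; "finger_force": force on a finger pad.
Only numpy, scipy, OpenCV 4.12 (cv2) and the standard library are available. Lean on these libraries where they do the work, as an engineer would, in place of code of your own. Each camera call takes 0.05 s, during which the arm holds its last target. There are 200 camera calls.

## Task

A bell has just been fitted to the handlebar held in the vice. Check that it rings: with the fingertips gently push its thumb lever round through most of its stroke, let it spring all the way back, and draw clear. Do not touch anything else on the handlebar or the vice (lamp, brake levers, gear shifter, grips), and leave the tools and parts on the flap where they lie.

Things in the scene. Friction and masses are not known exactly. Their poses are not given: they have to be found in the camera images.
- bell: bicycle bell strapped on top of the handlebar on one side of the vice (the lamp is on the other; which side varies): round green plastic dome 60 mm across on a steel base plate. Fixed. Origin on the bar's axis, 125 mm above the flap, below the dome's centre; z up, y along the bar to the robot's left, x away from the robot. Dome 31 to 62 mm above the origin, base plate 17 to 20 mm, 56 mm across
- bell_lever (a joint): swing of the bell's thumb lever about the dome's upright axis, rad: 0 at rest, 0.9 at its stop; the bell has rung once it passes 0.55. It grows clockwise seen from above: the pad is pushed towards the bell's +y, from its -y side. A light spring (0.8 N at the pad at rest, 2.7 N at the stop) brings it back
- bell_lever_tip (a point): centre of the lever's black thumb pad, moving with it: an upright tab on the robot's side of the bell, 20 mm long (radially), 8 mm thick, 20 mm tall, 47 mm from the dome's axis and 25 mm above the bell's origin. At rest the lever points 0.3 rad to the -y side of the bell's -x direction, at its stop 0.6 rad to the +y side. Nothing of the bell is below the pad
- cockpit: blue bench vice, fixed, with a handlebar level in its jaws; not to be touched. Origin on the flap under the middle of the bar; y along the bar, x away from the robot. Jaws 80 mm wide along y, 110 mm over both in x, tops 132 mm above the flap; the screw and cross handle reach 149 mm from the bar's axis towards the robot, below 85 mm
- bar_mid (a point): middle of the handlebar, on its axis, 125 mm above the flap. Aluminium bar 620 mm long along y, 22 mm thick (25 mm in the middle), its outer 170 mm bending back 22 mm towards the robot at both ends. Rubber grips, up to 35 mm across, from 190 mm out to the ends. Not to be touched
- brake_left_tip (a point): ball end of the brake lever beside the left (+y) grip, on the far side of the bar; the right (-y) one is its mirror image. Clamps 172 to 184 mm out from the middle of the bar, 32 mm across; blades up to 66 mm beyond the bar's axis, below its top. Not to be touched
- shifter (a point): thumb paddle of the gear shifter, which hangs under the bar 135 to 177 mm out on the -y side; the paddle reaches 28 mm from the bar's axis towards the robot and stays below 101 mm above the flap. Not to be touched
- lamp: black lamp strapped on top of the bar on the other side of the vice from the bell, a level cylinder up to 37 mm across, 83 mm long. Fixed, not to be touched. Origin on the bar's axis below it, axes as the bell's; its top is 55 mm above the origin, and it reaches 36 mm towards the robot and 47 mm away
- tyre_lever: loose bystander: red steel tyre lever lying flat, 130 x 16 x 12 mm; origin under the middle, x along it
- spanner: loose bystander: chrome spanner lying flat, 150 mm long, about 10 mm thick; origin under it, x along it
- parts_box: loose bystander: translucent blue pill-shaped parts box, 94 x 44 x 24 mm; origin at the centre of its underside, x along it
- adjuster: loose bystander: steel brake cable adjuster standing on its knurled end, 20 mm across, 36 mm tall; origin at the centre of its underside
- hex_key: loose bystander: L-shaped hex key lying flat, 96 x 32 x 6 mm; origin under its long leg, x along that leg
- screwdriver: loose bystander: screwdriver with a black handle lying flat, 180 mm long, up to about 30 mm thick; origin under it, x along it
- oil_bottle: loose bystander: small white oil bottle standing beyond the vice, 48 mm across, 130 mm tall; origin at the centre of its underside

How it is judged (in metres and radians):
On the way, in this order (a step that is already met when the one before it is completed fails the run):
1. the fingertips push the bell's thumb lever past 0.55 rad of its 0.9 rad stroke (value of joint bell_lever above 0.55 rad and contact force between the fingers and bell above 0.2 N), for 0.02 s.
2. the lever is let go and springs back (value of joint bell_lever below 0.08 rad), for 0.2 s.
At the end, for the whole second after the job is handed in: the bell's lever has been pushed past 0.55 rad and is back at rest (below 0.08 rad), and every loose thing lies within 10 mm of where it was (value of joint bell_lever below 0.08 rad and distance of each of tyre_lever, spanner, parts_box, adjuster, hex_key, screwdriver, oil_bottle from where it was at the start of the episode below 0.01 m); the robot touches nothing.
It fails at once if the bell or its lever is pushed harder than 20 N (contact force between any of the fingers, the arm and bell above 20 N).
It fails at once if the vice, the handlebar, its brake levers, shifter or grips are touched (over 3 N) (contact force between any of the fingers, the arm and cockpit above 3 N).
It fails at once if the lamp is touched (over 3 N) (contact force between any of the fingers, the arm and lamp above 3 N).
It fails at once if a loose tool or part is moved or lifted more than 10 mm (distance of any of tyre_lever, spanner, parts_box, adjuster, hex_key, screwdriver, oil_bottle from where it was at the start of the episode above 0.01 m).
It also fails if it takes over 35 s, if anything falls off the work surface, if the arm or the gripper's body presses on something with over 40 N, if the wrist force passes 120 N, or if a joint passes its speed limit or range.

## Working session

There is one attempt and no reset: what is moved stays moved. The work goes in short steps, Python scripts to look and compute and a shell command to move; the robot and the scene stay as the last step left them, time stands still between calls to the robot, and variables do not carry over. Pictures are saved under pics/ and viewed, at most 10 in all, crops included, and the job is handed in when it is done.

```bash
mkdir -p pics; cat > h.py <<'E'
import numpy as np,cv2
from plant import *
def ray(cam,px):
    m=camera_model(cam);f=240/np.tan(np.radians(m["fov_y"])/2)
    d=np.array([(px[0]-m["cx"])/f,-(px[1]-m["cy"])/f,-1]);P=np.array(m["pose"])
    return P[:3,3],P[:3,:3]@d
def atz(cam,px,z):
    o,d=ray(cam,px);return (o+d*(z-o[2])/d[2]).round(1)
def tri(a,b):
    A=[];B=[]
    M=np.zeros((3,3));v=np.zeros(3)
    for c,p in (a,b):
        o,d=ray(c,p);d=d/np.linalg.norm(d);Q=np.eye(3)-np.outer(d,d);M+=Q;v+=Q@o
    return np.linalg.solve(M,v).round(1)
E
python3 - <<'E'
from h import *
for c in("scene","top"):
    cv2.imwrite(f"pics/{c}0.png",capture(c)[:,:,::-1])
    m=camera_model(c);print(c,{k:(np.round(v,3).tolist()) for k,v in m.items() if not isinstance(v,str)})
Z=dict(bell=125,bell_lever_tip=150,bar_mid=125,lamp=125,brake_left_tip=120,shifter=95)
R={}
for t in Z:
    for c in("scene","top"):
        r=pinpoint(c,t)
        if r: R[c,t]=r[0]["location"];print(t,c,round(r[0]["score"],2),np.round(r[0]["location"]),atz(c,r[0]["location"],Z[t]))
    if ("scene",t) in R and("top",t) in R: print("  tri",tri(("scene",R["scene",t]),("top",R["top",t])))
s=get_obs();print(s["tool_pos"],s["tcp_rot"],s["time"],s["grip_width"])
E
```

```text
scene {'fov_y': 45.865, 'cx': 319.653, 'cy': 245.48, 'pose': [[0.137, -0.757, 0.639, 1154.154], [0.99, 0.111, -0.081, -40.043], [-0.01, 0.644, 0.765, 806.866], [0.0, 0.0, 0.0, 1.0]]}
top {'fov_y': 53.115, 'cx': 319.006, 'cy': 240.477, 'pose': [[0.004, 0.996, -0.091, 469.177], [-0.999, 0.0, -0.034, 37.143], [-0.034, 0.091, 0.995, 877.861], [0.0, 0.0, 0.0, 1.0]]}
bell scene 0.84 [371. 255.] [614.4 107.8 125. ]
bell top 0.93 [296. 195.] [609.9  99.9 125. ]
  tri [611.2 104.4 121.3]
bell_lever_tip scene 0.63 [360. 223.] [569.1  98.2 150. ]
bell_lever_tip top 0.44 [294. 218.] [570.  100.9 150. ]
  tri [569.7  99.5 150.7]
bar_mid scene 0.98 [303. 251.] [591.3   4.8 125. ]
bar_mid top 0.66 [355. 207.] [591.2   5.6 125. ]
  tri [591.2   5.2 124.8]
lamp scene 0.98 [252. 244.] [566.6 -73.4 125. ]
lamp top 0.97 [405. 223.] [565.5 -71.7 125. ]
  tri [565.6 -72.7 123.7]
brake_left_tip scene 0.94 [492. 294.] [710.  271.2 120. ]
brake_left_tip top 0.56 [192. 138.] [705.2 270.2 120. ]
  tri [706.9 272.5 115.1]
shifter top 0.6 [440. 251.] [ 524.  -132.6   95. ]
[223.04804986 475.29777735 226.75352597] [3.14144542e+00 2.75511824e-05 2.70278233e+00] 0.7 91.67217974345247
```

View pics/top0.png

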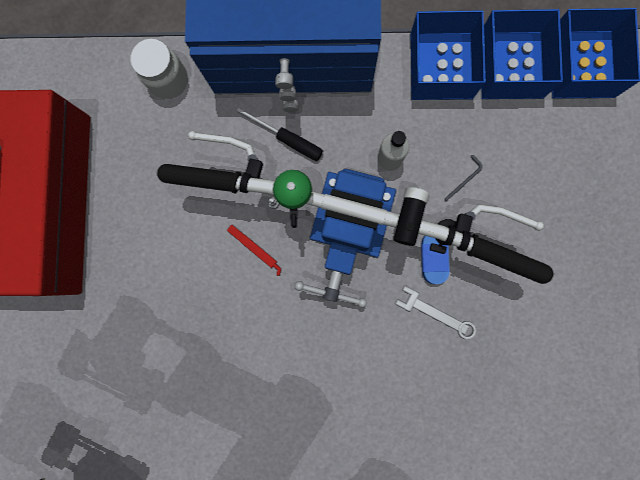

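View pics/scene0.png

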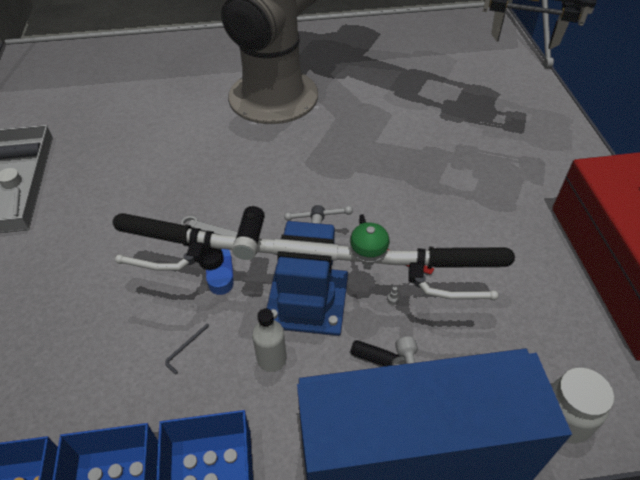

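The top view shows the bell at (292,188), its pad at (294,217) on the robot's side, the vice at (350,210) and the lamp at (411,215). The scene view agrees. Bar yaw is about -0.25. I'll turn the tool to suit, shut the fingers and go above the start point.

```bash
python3 -m pendant '[0,0,0,0,0,-0.9,1, 0,0,0,0,0,-0.9,1, 0,0,0,0,0,-0.92,1, -0.9,-0.7,0,0,0,0,1, -0.9,-0.7,0,0,0,0,1, -0.9,-0.7,0,0,0,0,1, -0.9,-0.7,0,0,0,0,1, -0.9,-0.7,0,0,0,0,1, -0.9,-0.7,0,0,0,0,1, -0.9,-0.7,0,0,0,0,1, -0.9,-0.7,0,0,0,0,1, -0.9,-0.7,0,0,0,0,1]'
python3 -m pendant '[-0.9,-0.7,0,0,0,0,1, -0.9,-0.7,0,0,0,0,1, -0.9,-0.7,0,0,0,0,1, -0.9,-0.7,0,0,0,0,1, -0.5,-0.5,0,0,0,0,1, 0,0,0,0,0,0,1, 0,0,0,0,0,0,1, 0,0,0,0,0,0,1]'
python3 - <<'E'
from h import *
cv2.imwrite("pics/w1.png",capture("wrist")[:,:,::-1]);capture("top");capture("scene")
Z=dict(bell=125,bell_lever_tip=150,bar_mid=125,lamp=125)
for t in Z:
    R={}
    for c in("scene","top","wrist"):
        r=pinpoint(c,t)
        if r: R[c]=r[0]["location"];print(t,c,round(r[0]["score"],2),np.round(R[c]),atz(c,R[c],Z[t]))
print(atz("top",(158,173),125),atz("top",(553,274),125))
s=get_obs();print(s["tool_pos"],s["tcp_rot"],s["time"],s["grip_width"])
E
```

```text
time: 1.9
tool_pos: [412.7, 231.1, 226.9]
tcp_rot: [3.141, 0.0, 2.893]
contact_force: [0.2, 0.7, 0.2]
grip_width: 2.3
finger_force: 0.0
time: 2.7
tool_pos: [506.3, 106.8, 226.8]
tcp_rot: [3.141, -0.0, 2.893]
contact_force: [-0.2, 0.6, -0.4]
grip_width: 0.6
finger_force: 0.0
bell scene 0.8 [367. 254.] [612.2 102.4 125. ]
bell_lever_tip scene 0.39 [362. 222.] [567.6 101.4 150. ]
bell_lever_tip top 0.73 [392. 158.] [663.3 -50.6 150. ]
bar_mid scene 0.97 [302. 249.] [586.9   4.2 125. ]
bar_mid top 0.64 [355. 207.] [590.3   5.9 125. ]
lamp scene 0.93 [252. 243.] [563.4 -73.7 125. ]
lamp top 0.94 [404. 220.] [570.4 -70.9 125. ]
lamp wrist 0.83 [116. 364.] [563.6 -74.6 125. ]
[647.  323.3 125. ] [ 486.  -297.9  125. ]
[506.8312887  105.96644514 226.7246881 ] [3.14151827e+00 5.44040878e-05 2.89262600e+00] 3.45 0.36592118683350566
```

View pics/w1.png

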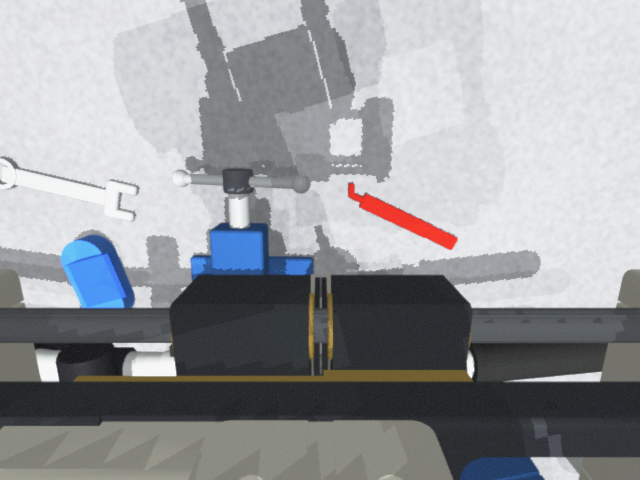

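The wrist view sees the tyre lever and the vice, but the gripper hides the bell. I'll check the bell's position from the first top and scene pictures using the dome's outline, and move over the start point.

```bash
python3 - <<'E'
from h import *
P={}
for c in("top","scene"):
    h=cv2.cvtColor(cv2.imread(f"pics/{c}0.png"),cv2.COLOR_BGR2HSV)
    m=cv2.inRange(h,(45,80,30),(80,255,255));n,l,s,ce=cv2.connectedComponentsWithStats(m)
    i=1+s[1:,4].argmax();x,y,w,hh,_=s[i];P[c]=(x+w/2-.5,y+hh/2-.5);print(c,s[i],atz(c,P[c],165))
print(tri(*P.items()))
E
python3 -m pendant '[-0.86,-0.5,0,0,0,0,1, -0.86,-0.52,0,0,0,0,1, 0,0,0.7,0,0,0,1, 0,0,0.7,0,0,0,1, 0,0,0,0,0,0,1, 0,0,0,0,0,0,1]'
```

```text
top [ 273  170   39   39 1121] [612.1 102.6 165. ]
scene [ 351  222   38   35 1001] [616.3 103.2 165. ]
[612.9 103.5 161. ]
time: 4.05
tool_pos: [549.3, 63.7, 185.0]
tcp_rot: [-3.142, -0.0, 2.893]
contact_force: [0.1, 0.3, -0.9]
grip_width: 0.5
finger_force: 0.0
```

```bash
python3 -m pendant '[0,0,0.5,0,0,0,1, 0,0,0.5,0,0,0,1, 0,0,0.3,0,0,0,1, 0,0,0,0,0,0,1, 0,0,0,0,0,0,1]'
python3 -m pendant '[0,0.25,0,0,0,0,1, 0,0.25,0,0,0,0,1, 0,0.2,0,0,0,0,1, 0,0.2,0,0,0,0,1, 0,0.2,0,0,0,0,1, 0,0.2,0,0,0,0,1, 0,0,0,0,0,0,1, 0,0,0,0,0,0,1]'
python3 - <<'E'
from h import *
a=cv2.resize(capture("scene")[170:310,280:460],None,fx=4,fy=4)
cv2.imwrite("pics/s2.png",a[:,:,::-1])
capture("top")
for c in("scene","top"):
  r=pinpoint(c,"bell_lever_tip")
  if r:print(c,r[0]["score"],r[0]["location"],atz(c,r[0]["location"],150))
print(get_obs()["contact_force"])
E
```

```text
time: 4.55
tool_pos: [549.8, 63.7, 146.6]
tcp_rot: [3.141, 0.001, 2.893]
contact_force: [0.8, -0.6, -0.1]
grip_width: 0.3
finger_force: 0.0
time: 5.35
tool_pos: [558.7, 101.5, 145.6]
tcp_rot: [-3.141, -0.0, 2.893]
contact_force: [-1.9, -0.9, -0.1]
grip_width: 0.2
finger_force: 0.9
scene 0.52 [372.5, 219.8] [565.3 118.9 150. ]
[-2.09762918 -0.79917509  0.75419902]
```

View pics/s2.png

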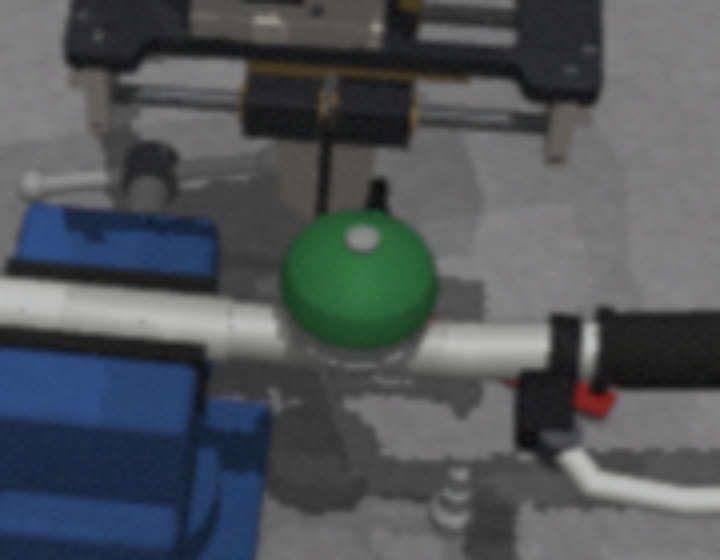

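The crop shows the shut fingers with their right edge at (375,190) against the black pad at (378,195), which puts the lever at roughly 0.4 rad. I'll push about 13 mm more and check.

```bash
python3 -m pendant '[0,0.15,0,0,0,0,1, 0,0.15,0,0,0,0,1, 0,0.14,0,0,0,0,1, 0,0,0,0,0,0,1, 0,0,0,0,0,0,1]'
python3 - <<'E'
from h import *
a=cv2.resize(capture("scene")[190:250,320:420],None,fx=7,fy=7)
cv2.imwrite("pics/s3.png",a[:,:,::-1])
r=pinpoint("scene","bell_lever_tip")
if r:
  p=atz("scene",r[0]["location"],150);d=p[:2]-[613,103];print(r[0],p,np.arctan2(d@[.251,.968],d@[-.968,.251])+.3)
print(get_obs()["contact_force"])
E
```

```text
time: 6.05
tool_pos: [562.4, 114.3, 145.8]
tcp_rot: [3.142, 0.001, 2.893]
contact_force: [0.3, -3.2, 0.2]
grip_width: 0.6
finger_force: 1.1
{'location': [378.7, 221.9], 'score': 0.57} [571.1 127.6 150. ] 0.5771793083796317
[-0.1877878  -3.09080553  0.20556966]
```

View pics/s3.png

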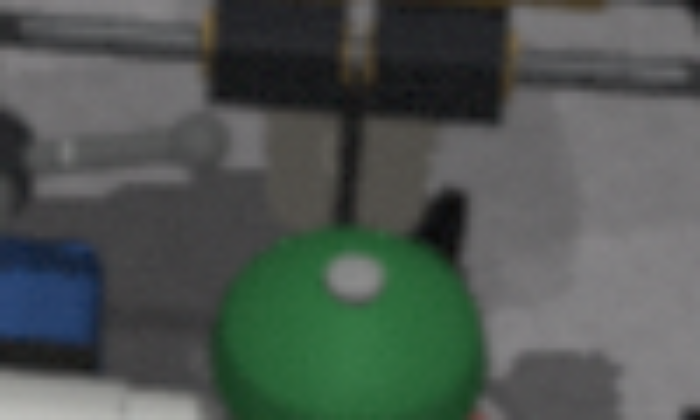

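The pad has now swung to the right of the fingers, its outer top end at about (384,218) in the full picture. I'll compute the angle from that end.

```bash
python3 - <<'E'
from h import *
for px in((382,218.3),(386,217.8),(384,218)):
  p=atz("scene",px,160);d=p[:2]-[613,103];print(p,np.hypot(*d),np.arctan2(d@[.251,.968],d@[-.968,.251])+.3)
E
```

```text
[573.3 131.6 160. ] 48.92903023768204 0.6705784807171978
[573.2 138.  160. ] 53.00037735714715 0.7676049601075992
[573.1 134.8 160. ] 51.02205405508484 0.7191944495698088
```

The lever is at about 0.72 rad, between the ring point and the stop. Now I'll let it back and draw clear.

```bash
python3 -m pendant '[0,-0.3,0,0,0,0,1, 0,-0.3,0,0,0,0,1, 0,-0.3,0,0,0,0,1, 0,-0.3,0,0,0,0,1, 0,-0.3,0,0,0,0,1, 0,-0.2,0,0,0,0,1, 0,0,0,0,0,0,1, 0,0,-0.8,0,0,0,1, 0,0,-0.8,0,0,0,1, 0,0,-0.8,0,0,0,1, 0,0,-0.6,0,0,0,1, 0.5,0,0,0,0,0,1]'
python3 -m pendant '[1,0,0,0,0,0,1, 1,0,0,0,0,0,1, 1,0,0,0,0,0,1, 1,0,0,0,0,0,1, 0,0,0,0,0,0,1, 0,0,0,0,0,0,1, 0,0,0,0,0,0,1]'
python3 - <<'E'
from h import *
a=cv2.resize(capture("scene")[170:310,280:460],None,fx=4,fy=4)
cv2.imwrite("pics/s4.png",a[:,:,::-1])
r=pinpoint("scene","bell_lever_tip");print(r[:1])
E
```

```text
time: 7.35
tool_pos: [537.3, 68.5, 238.4]
tcp_rot: [3.14, 0.006, 2.892]
contact_force: [-0.4, 0.3, -0.3]
grip_width: 0.6
finger_force: 0.0
time: 8.05
tool_pos: [419.8, 98.0, 235.9]
tcp_rot: [3.141, 0.001, 2.893]
contact_force: [-0.2, -0.1, -0.4]
grip_width: 0.3
finger_force: 0.0
[{'location': [359.4, 223.0], 'score': 0.48}]
```

View pics/s4.png

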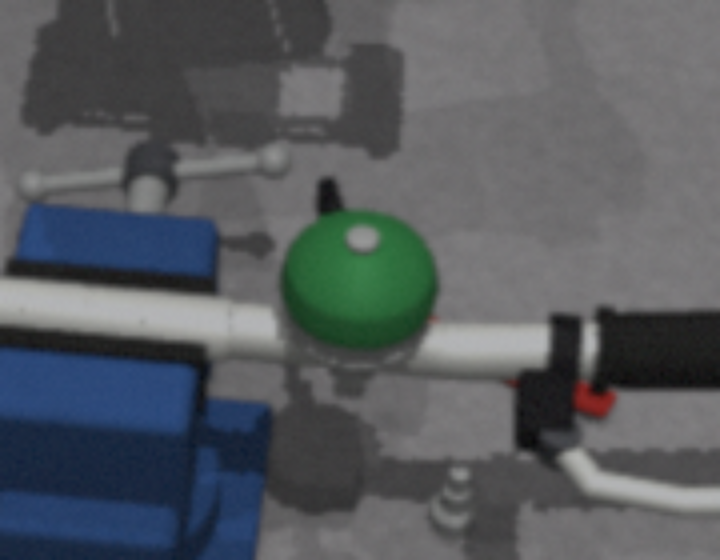

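The pad is back at rest, at (328,195) in the crop and (360,223) in the picture, as at the start. The arm is clear.

```bash
python3 -c "
from plant import *
print(close_job())"
```

```text
the job is handed in; nothing more can be done
None
```

I pushed the bell lever to about 0.72 rad (estimated from the camera; it rings past 0.55), it sprang back to rest, the arm drew clear with no sign of touching anything else, and the job is handed in; no verdict came back.

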